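# Overhang a panel blank for drilling through its holes

## Robot

A 7-joint arm with a two-finger parallel gripper is mounted at the origin on a cart in front of the work surface, level with it; the furniture and walls round the work are solid. World frame = base frame: x ahead of the robot, y to its left, z up, the work surface at z = 0. Lengths are in m, angles in rad, forces in N, time in s.
With the tool pointing down it reaches from about 0.425 to 0.825 m from the base axis. Payload 3.6 kg.
Tool frame: the origin (TCP) lies where the fingers leave the gripper's body, on its centre line; the fingertips stand 73 mm ahead of it and the grasp point (between the pads) lies 54 mm ahead of it; x points along the fingers, y is the direction in which the jaws open and shut, and the axes are right-handed (so a half turn about x gives the same grasp; the last joint's range is limited). The gripper opens to 85 mm and grips with 20 to 120 N. Pads are 22 mm wide; open, the fingers measure 114 mm over their backs; the gripper's body (76 mm by 85 mm) begins 54 mm behind the grasp point. The pads swing forward as they close: fully open they stand 13 mm farther back than shut.
Start: joints at [1.214, 0.615, -0.013, 1.423, 0.008, 1.103, -0.04], TCP at [0.211, -0.615, 0.304] pointing down, gripper open.
Joint ranges: [-3.12, 3.12], [-0.3, 2.06], [-1.34, 1.32], [0.26, 2.42], [-1.36, 4.5], [0.01, 1.98], [-2.84, 2.84]. Speed limits (rad/s): [2.79, 2.79, 3.14, 3.14, 3.14, 3.14, 3.14].

## Interface

Orientations are given as a unit quaternion [x, y, z, w].
In Python, from station import arm, snapshot, camera_info, ticket gives the robot as it stands. Calls block until the motion is done:
- arm.movep(position, orientation): joint-space move of the TCP to a pose.
- arm.line_to(position, velocity=0.15, ori=None): straight line of the TCP; ori=None keeps the orientation; velocity is the mean speed in m/s.
- arm.move_j(angles): joint-space move.
- arm.move_gripper(opening, effort=None): opening from 0.0 (shut) to 1.0 (fully open); effort is the grip in N (None keeps the last); returns when the fingers have stopped.
- arm.pause(seconds).
- arm.ik(position, orientation): joint angles nearest the present ones, or None.
- snapshot(name): name is "side" or "top" or "wrist"; returns the picture (384x512x3 uint8, blue, green, red); there is no depth.
- camera_info(name): a dict with "fx", "fy", "cx", "cy" (pixels), "R" (3x3) and "t" (3): a world point X has camera coordinates R X + t; the wrist camera has in their place "T_tool_cam" (4x4, takes a point from camera to tool coordinates, whose origin is the TCP and whose axes are the tool frame's). Camera axes: x right, y down, z forward; pixel columns grow to the right and rows downward; lengths in m; the calibration is good to about 2 mm. A picture is of the moment at which its call begins: read the wrist's pose just before it. camera_info takes no time and is no camera call.
A pose or a line that the arm cannot do raises arm.MotionError and nothing moves.
- ticket.finish_job(): hands the job in, once; it reports no verdict.
Readings, each from a call of its own:
- arm.read_time(): time.
- arm.read_joint_positions(): joint angles.
- arm.read_dq(): joint speeds.
- arm.read_effort(): joint torques, N m.
- arm.read_tool_pos(): TCP position.
- arm.read_eef_rot(): TCP orientation.
- arm.read_ft_force(): force on the tool from outside, world axes, zero at the start.
- arm.read_wrist_torque(): the same for the moment, N m.
- arm.read_opening(): opening from 0.0 (shut) to 1.0 (fully open).
Only numpy, scipy, OpenCV 4.12 (cv2) and the standard library are available. Lean on these libraries where they do the work, as an engineer would, in place of code of your own. Each camera call takes 0.05 s, during which the arm holds its last target. There are 200 camera calls.

## Task

The thin metal panel has to be worked at its two mounting holes. Without gripping or lifting it, push it with the fingertips back against the fence of the wooden rest and along the ledge, holes first and away from the tin, until about 30 mm of it sticks out past the end of the ledge and both holes are clear of the wood. Leave it lying flat and still with its long edge against the fence, and leave the tin and the tape roll where they are.

Things in the scene. Friction and masses are not known exactly. Their poses are not given: they have to be found in the camera images.
- rest: fixed wooden rest: plywood ledge, top 45 mm above the table. Origin on the table below it; x away from the robot to the fence, y along the ledge to the open end (left, away from the tin) where the panel shall stick out, z up. Ledge: x -75 to +65, y -170 to +170 mm. Fence: strip 14 mm wide, 14 mm high on the ledge along its whole far edge, near face at x = +50 mm. No end stops.
- rest_end (a point): point on the top of the ledge at its open end (rest frame 0, +170, 45 mm), axes as those of the rest
- panel: loose flat aluminium panel, 80 (x) x 120 (y) x 6 (z) mm, about 0.1 to 0.2 kg, lying on the ledge with its long side roughly along the fence. Origin: centre of its underside. Two through holes, 9 mm wide, at x = -25 and +25 mm, y = +45 mm, i.e. 15 mm from the leading (+y) short edge, which faces the open end. It lies flush on the fence when its origin is at x = +10 mm in the rest frame.
- panel_lead (a point): middle of the panel's leading short edge (panel frame 0, +60, 3 mm); its distance beyond rest_end along the rest's y is the overhang
- tin: bystander: small round tin, 47 mm wide, 23 mm high, standing loose on the ledge near the other (-y) end; origin at the centre of its underside
- tape_roll: bystander: roll of tape 58x56 mm, 19 mm high, lying loose on the table on the robot's side of the rest; origin at the centre of its underside
There are look-alikes about, which are no part of the job. Of the things that look like the panel, the smaller one is meant.

How it is judged:
By the outcome, as a careful person would: the job done as asked, in the order asked, and still so for the second after the job is handed in, with the robot touching nothing.
It also fails if it takes over 51 s, if anything falls off the work surface, if the arm or the gripper's body presses on something with over 40 N, if the wrist force passes 120 N, or if a joint passes its speed limit or range.

## Working session

There is one attempt and no reset: what is moved stays moved. The work goes in short steps, each a Python script; the robot and the scene stay as the last script left them, time stands still between calls to the robot, and variables do not carry over. Pictures are saved under pics/ and viewed, about 8 in all and at most 12, crops included, and the job is handed in when it is done.

```bash
mkdir -p pics; ls
python3 - <<'E'
from station import *
import cv2
for n in("side","top"):
    cv2.imwrite(f"pics/{n}0.png",snapshot(n)); c=camera_info(n); print(n,c)
print(camera_info("wrist"),arm.read_time(),arm.read_eef_rot(),arm.read_ft_force())
E
```

```text
pics
side {'fx': 371.2503162611744, 'fy': 371.2503162611744, 'cx': 254.89710571962053, 'cy': 190.9260039714143, 'R': array([[ 0.97784023, -0.20849569, -0.01892188],
       [-0.12512179, -0.50956032, -0.85128891],
       [ 0.16784823,  0.83479208, -0.52435594]]), 't': array([-0.54703485,  0.19948056,  0.68937387])}
top {'fx': 369.0126399683472, 'fy': 369.0126399683472, 'cx': 252.0878330305493, 'cy': 187.72736947152916, 'R': array([[-0.01337266, -0.99972782, -0.01911705],
       [-0.98438253,  0.01651887, -0.17526595],
       [ 0.17553404,  0.01647472, -0.9843355 ]]), 't': array([0.16157323, 0.56783777, 0.82220994])}
{'fx': 289.2993470906832, 'fy': 289.2993470906832, 'cx': 256.06423748449913, 'cy': 193.26735071004074, 'T_tool_cam': array([[-7.45958397e-04, -2.66917874e-01,  9.63718990e-01,
        -6.96846751e-02],
       [ 9.99998677e-01,  1.19396694e-03,  1.10472922e-03,
        -4.68329911e-04],
       [-1.44552059e-03,  9.63718539e-01,  2.66916630e-01,
        -6.61756560e-02],
       [ 0.00000000e+00,  0.00000000e+00,  0.00000000e+00,
         1.00000000e+00]])} 0.1 [-0.69736262 -0.11694412  0.69766062 -0.11523501] [-0.10634319  0.72261317  0.2967702 ]
```

View pics/top0.png

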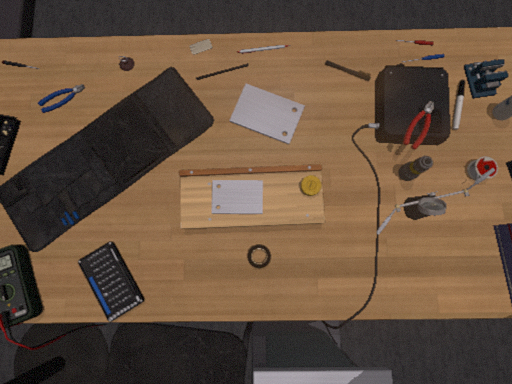

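View pics/side0.png

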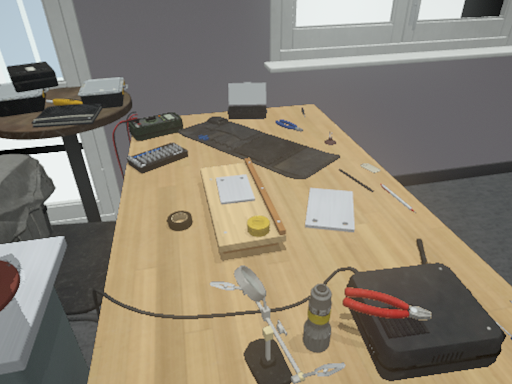

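The top view shows two plates with holes: (267,113), the large one lying on the table, and (237,197), the smaller one lying on the ledge with its holes at its left end. The one on the ledge fits the text, being smaller and on the rest. The tin is at (311,186), the tape at (259,256) and the fence runs along (180,173) to (322,168). Next I'll make a coarse measurement and an enlarged crop.

```bash
cat > h.py <<'E'
import numpy as np, cv2
from station import *
from scipy.spatial.transform import Rotation as Ro
def cam(n, p=None, q=None):
    c=camera_info(n); K=np.array([[c['fx'],0,c['cx']],[0,c['fy'],c['cy']],[0,0,1]])
    if n=="wrist":
        T=np.eye(4); T[:3,:3]=Ro.from_quat(q).as_matrix(); T[:3,3]=p
        W=np.linalg.inv(T@c['T_tool_cam']); return K,W[:3,:3],W[:3,3]
    return K,np.array(c['R']),np.array(c['t'])
def ray(C,uv,z):
    K,R,t=C; o=-R.T@t; uv=np.atleast_2d(uv).astype(float)
    d=(R.T@np.linalg.inv(K)@np.c_[uv,np.ones(len(uv))].T).T
    return o+d*((z-o[2])/d[:,2])[:,None]
def proj(C,X):
    K,R,t=C; x=(K@(R@np.atleast_2d(X).T+t[:,None])).T; return x[:,:2]/x[:,2:]
def tri(cs,uvs):
    A=[];b=[]
    for (K,R,t),uv in zip(cs,uvs):
        o=-R.T@t; d=R.T@np.linalg.inv(K)@np.r_[uv,1]; d/=np.linalg.norm(d)
        P=np.eye(3)-np.outer(d,d); A.append(P); b.append(P@o)
    return np.linalg.lstsq(np.vstack(A),np.hstack(b),rcond=None)[0]
def maskbox(m,roi):
    u0,v0,u1,v1=roi; z=np.zeros_like(m); z[v0:v1,u0:u1]=m[v0:v1,u0:u1]
    cs,_=cv2.findContours(z,cv2.RETR_EXTERNAL,cv2.CHAIN_APPROX_NONE); c=max(cs,key=cv2.contourArea)
    return c
def white(im): 
    h=cv2.cvtColor(im,cv2.COLOR_BGR2HSV); return ((h[...,1]<50)&(h[...,2]>120)).astype(np.uint8)*255
def yellow(im):
    return cv2.inRange(cv2.cvtColor(im,cv2.COLOR_BGR2HSV),(20,150,80),(35,255,255))
E
python3 - <<'E'
from h import *
im=cv2.imread("pics/top0.png"); C=cam("top"); s=cv2.imread("pics/side0.png"); S=cam("side")
c=maskbox(white(im),(195,172,290,225)); r=cv2.minAreaRect(c); print("panel top px",r); 
P=ray(C,cv2.boxPoints(r),.051); print(P.round(3), ray(C,[r[0]],.051))
c2=maskbox(white(s),(205,165,262,210)); r2=cv2.minAreaRect(c2); m=cv2.moments(c2); g2=(m['m10']/m['m00'],m['m01']/m['m00']);print("tri panel",tri([C,S],[r[0],g2]),g2)
for nm,p in dict(tin=[(311,184),],).items(): print(nm,ray(C,p,.068))
print("tape",ray(C,[(259,256)],.019))
print("fence ends", ray(C,[(179,173),(322,167)],.059)," near edge",ray(C,[(181,227),(324,223)],.045))
crop=cv2.resize(im[150:275,165:345],None,fx=4,fy=4,interpolation=cv2.INTER_CUBIC); cv2.imwrite("pics/crop.png",crop)
E
```

```text
panel top px ((237.0, 196.5), (33.0, 50.0), 90.0)
[[0.591 0.248 0.051]
 [0.589 0.129 0.051]
 [0.51  0.131 0.051]
 [0.512 0.248 0.051]] [[0.54988619 0.18893524 0.051     ]]
tri panel [0.54963642 0.18922556 0.04654733] (234.28333333333333, 188.8472868217054)
tin [[0.57379259 0.01590462 0.068     ]]
tape [[0.41079833 0.13930984 0.019     ]]
fence ends [[ 0.60733198  0.32593783  0.059     ]
 [ 0.61588241 -0.01300638  0.059     ]]  near edge [[ 0.48043537  0.32150241  0.045     ]
 [ 0.48482175 -0.013912    0.045     ]]
```

View pics/crop.png

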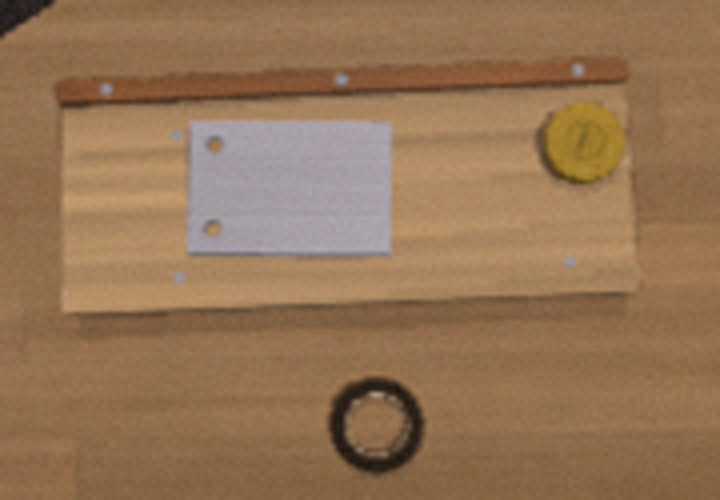

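The crop confirms it: the target panel is on the ledge with holes at crop (215,145) and (211,228). It measures 119x80 mm, which matches, and triangulates to z≈0.047. Tin crop is (583,143). I'll check the paths, then take a wrist view from above.

```bash
cat >> h.py <<'E'
def ori(yaw, k):
    """tool x down; k='A': tool z along rest +x; 'A-': -x ; 'B': tool z along rest +y; 'B-': -y"""
    a=yaw+{'A':0,'A-':np.pi,'B':np.pi/2,'B-':-np.pi/2}[k]
    z=np.array([np.cos(a),np.sin(a),0]); x=np.array([0,0,-1.]); y=np.cross(z,x)
    return Ro.from_matrix(np.c_[x,y,z]).as_quat()
E
python3 - <<'E'
from h import *
print(Ro.from_quat(arm.read_eef_rot()).as_matrix().round(2))
print("lens",tri([cam("top"),cam("side")],[(432,206),(250,284)]),"bottle",tri([cam("top"),cam("side")],[(424,163),(320,290)]))
for k in('A','A-','B','B-'):
    for p in([.53,.22,.27],[.5,.19,.12],[.55,.10,.12],[.55,.24,.12]):
        j=arm.ik(p,ori(0.02,k)); print(k,p,None if j is None else np.round(j,2))
print([arm.ik([.211,-.615,z],arm.read_eef_rot()) is not None for z in(.35,.4,.45)])
E
```

```text
[[-0.    0.32 -0.95]
 [ 0.   -0.95 -0.32]
 [-1.   -0.    0.  ]]
lens [ 0.50849406 -0.22267208  0.14152732] bottle [ 0.60934976 -0.22882931  0.11156874]
A [0.53, 0.22, 0.27] [ 0.19  0.77 -1.12  1.68  0.75  1.18  0.47]
A [0.5, 0.19, 0.12] [-0.09  0.74 -0.48  1.93  0.58  0.61  0.64]
A [0.55, 0.1, 0.12] [ 0.17  0.8  -0.63  1.85  0.7   0.72  0.72]
A [0.55, 0.24, 0.12] [-0.11  0.83 -0.56  1.74  0.61  0.76  0.6 ]
A- [0.53, 0.22, 0.27] [-0.23  0.55 -0.32  1.69  0.21  0.94 -2.18]
A- [0.5, 0.19, 0.12] [-0.4   0.7  -0.    1.94  0.    0.51 -1.96]
A- [0.55, 0.1, 0.12] [-0.22  0.72  0.01  1.87 -0.01  0.56 -1.76]
A- [0.55, 0.24, 0.12] [-0.44  0.76 -0.01  1.75  0.02  0.63 -2.01]
B [0.53, 0.22, 0.27] [ 0.2   0.79 -1.15  1.68  0.77  1.2   2.02]
B [0.5, 0.19, 0.12] [ 0.24  1.01 -1.15  1.92  1.11  1.04  1.74]
B [0.55, 0.1, 0.12] [ 0.41  1.03 -1.15  1.85  1.1   1.08  1.96]
B [0.55, 0.24, 0.12] [ 0.15  1.07 -1.15  1.73  1.09  1.13  1.8 ]
B- [0.53, 0.22, 0.27] [ 0.09  0.67 -0.87  1.68  0.57  1.07 -0.95]
B- [0.5, 0.19, 0.12] [-0.16  0.72 -0.37  1.93  0.46  0.57 -0.82]
B- [0.55, 0.1, 0.12] [-0.03  0.74 -0.3   1.86  0.36  0.6  -0.53]
B- [0.55, 0.24, 0.12] [-0.2   0.8  -0.42  1.74  0.47  0.7  -0.84]
[True, True, True]
```

Run:
```python
from h import *
p=arm.read_tool_pos(); arm.line_to([p[0],p[1],.40],velocity=.25)
arm.move_j([-0.23,.55,-.32,1.69,.21,.94,.96])
arm.move_gripper(.42)
arm.movep([.53,.22,.27],ori(.02,'A'))
p,q=arm.read_tool_pos(),arm.read_eef_rot(); im=snapshot("wrist"); cv2.imwrite("pics/w1.png",im); np.save("w1.npy",np.r_[p,q])
print(p,q,np.round(arm.read_joint_positions(),2),arm.read_opening(),arm.read_time(),arm.read_ft_force())
```

```text
[0.53012999 0.2198743  0.27016521] [-0.006928    0.70694614  0.00699002  0.70719891] [-0.23  0.55 -0.32  1.69  0.21  0.94  0.96] 0.41902658023141603 4.625 [-0.60589474 -0.16260653  0.41199042]
```

View pics/w1.png

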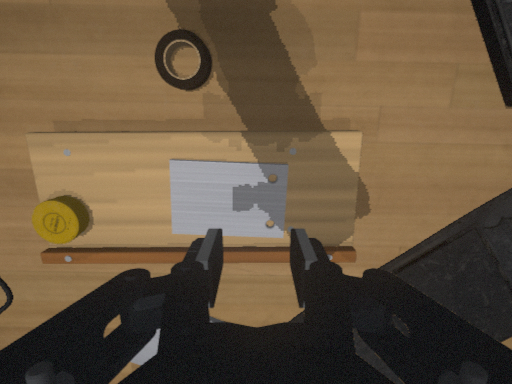

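The wrist view shows the panel with corners about (170,159), (288,163), (285,238) and (172,235), and holes at (272,179) and (270,224). The ledge's near edge runs (30,132) to (361,131) and its open end (361,131) to (356,247). The fence's near edge runs (42,250) to (356,247), and the tin is at (57,221). Next I'll fit the edges at subpixel level.

```bash
cat >> h.py <<'E'
def edge(im,a,b,w=5,n=40):
    """fit line to max-gradient points near segment a-b; returns refined end points"""
    g=cv2.GaussianBlur(cv2.cvtColor(im,cv2.COLOR_BGR2LAB),(0,0),.8).astype(np.float32)
    a,b=np.array(a,float),np.array(b,float); d=(b-a)/np.linalg.norm(b-a); nn=np.array([-d[1],d[0]]); s=np.arange(-w,w+.01,.25); P=[]
    for f in np.linspace(.08,.92,n):
        q=a+f*(b-a)+s[:,None]*nn
        v=cv2.remap(g,q[:,:1].astype(np.float32),q[:,1:].astype(np.float32),1)[:,0]
        G=np.linalg.norm(v[4:]-v[:-4],axis=1); P.append(q[G.argmax()+2])
    vx,vy,x,y=cv2.fitLine(np.float32(P),cv2.DIST_HUBER,0,.01,.01).ravel(); o=np.array([x,y]);v=np.array([vx,vy])
    return np.array([o+v*((e-o)@v) for e in(a,b)])
def isect(e,f):
    A=np.c_[e[1]-e[0],f[0]-f[1]]; k=np.linalg.solve(A,f[0]-e[0]); return e[0]+k[0]*(e[1]-e[0])
def yawof(p): # direction of +y edge -> yaw
    d=p[1]-p[0]; return np.arctan2(-d[0],d[1])
E
python3 - <<'E'
from h import *
s=np.load("w1.npy"); C=cam("wrist",s[:3],s[3:]); im=cv2.imread("pics/w1.png")
pe=dict(near=edge(im,(172,159),(286,163)),lead=edge(im,(288,165),(285,236),4),far=edge(im,(174,235.5),(283,238)),trail=edge(im,(170,161),(172,234)))
for k,e in pe.items(): print(k,e.round(1).tolist())
cs=np.array([isect(pe['near'],pe['trail']),isect(pe['near'],pe['lead']),isect(pe['far'],pe['lead']),isect(pe['far'],pe['trail'])])
W=ray(C,cs,.051); print("panel corners",W.round(4).tolist(),"centre",W.mean(0).round(4),"sizes",[np.linalg.norm(W[i]-W[i-1]).round(4) for i in range(4)])
print("yaw panel",np.degrees([yawof(W[[0,1]]),yawof(W[[3,2]])]))
ln=edge(im,(30,132),(361,131)); le=edge(im,(361,133),(356,246)); fn=edge(im,(42,250),(290,248),4)
L=ray(C,ln,.045);E=ray(C,le,.045);F=ray(C,fn,.059)
print("ledge near",L.round(4).tolist(),np.degrees(yawof(L)));print("end",E.round(4).tolist(),np.degrees(np.arctan2(*(E[1]-E[0])[[1,0]])));print("fence near top",F.round(4).tolist(),np.degrees(yawof(F)))
c=maskbox(yellow(im),(20,180,110,260)); print("tin",cv2.minEnclosingCircle(c),ray(C,cv2.minEnclosingCircle(c)[0],.06))
T=cam("top"); t=cv2.imread("pics/top0.png")
for nm,a in dict(end=(le[0],edge(t,(181,180),(181,226),3)),).items(): print(a[1])
# heights from 2 views: near-left ledge corner and panel corners
tc=isect(edge(t,(181,180),(181,226),3),edge(t,(184,227.5),(322,223),3)); print("ledge corner tri",tri([C,T],[isect(ln,le),tc]))
c0=cv2.boxPoints(cv2.minAreaRect(maskbox(white(t),(195,172,290,225)))); print("panel centre tri",tri([C,T],[proj(C,W.mean(0))[0],c0.mean(0)]))
E
```

```text
near [[172.0, 159.9], [285.9, 164.7]]
lead [[288.3, 165.0], [282.8, 235.8]]
far [[174.1, 233.6], [283.0, 237.8]]
trail [[168.8, 161.0], [171.5, 234.0]]
panel corners [[0.5083, 0.1317, 0.051], [0.5108, 0.2519, 0.051], [0.5906, 0.2499, 0.051], [0.5882, 0.1299, 0.051]] centre [0.5495 0.1908 0.051 ] sizes [np.float64(0.08), np.float64(0.1202), np.float64(0.0799), np.float64(0.1201)]
yaw panel [-1.20226607 -1.15497609]
ledge near [[0.4851, -0.0073, 0.045], [0.4765, 0.3234, 0.045]] 1.4951811305571079
end [[0.4782, 0.3239, 0.045], [0.6013, 0.3287, 0.045]] 2.218568975189842
fence near top [[0.603, -0.0062, 0.059], [0.5967, 0.2573, 0.059]] 1.3710146230385143
tin ((55.5, 221.5), 25.1098575592041) [[0.5734332  0.01364878 0.06      ]]
[[180.49996761 180.00000081]
 [180.50004237 226.00000081]]
ledge corner tri [0.4767822  0.32036872 0.05511871]
panel centre tri [0.55145892 0.18974929 0.0432539 ]
```

Panel sides fit to 120.1x80 mm and its yaw is -1.2° against 1.43° for the rest. The ledge/fence foot line at z=0.045 gives a fence face 125 mm from the near edge, as specified. The two-view heights with the coarse top view are ±1 cm, so I'll find the ledge height by touch. Now I'll touch the ledge and push to the fence.

```bash
cat >> h.py <<'E'
YAW=np.radians(1.43); O=np.array([.5557,.1553])
XD=np.array([np.cos(YAW),np.sin(YAW)]); YD=np.array([-np.sin(YAW),np.cos(YAW)])
def w(x,y,z): return [*(O+x*1e-3*XD+y*1e-3*YD),z]
def rest(p): d=np.array(p[:2])-O; return np.array([d@XD,d@YD])*1e3
def F(): f=np.array(arm.read_ft_force()); return np.array([f[:2]@XD,f[:2]@YD,f[2]])
E
python3 - <<'E'
from h import *
q=ori(YAW,'A'); arm.movep(w(-62,36,.15),q); arm.line_to(w(-62,36,.124),velocity=.08); arm.pause(.1); f0=F(); print(f0,arm.read_time())
z=.124
while z>.1035:
    z-=.001; arm.line_to(w(-62,36,z),velocity=.02); f=F()-f0
    if f[2]>3: break
print("touch",z,arm.read_tool_pos(),f,arm.read_time())
E
```

```text
[ 0.10806525 -0.16536581  0.11152738] 5.7833
touch 0.11599999999999999 [0.49287505 0.18978426 0.11670768] [-1.89865956 -0.24556006  5.3043274 ] 7.7833
```

Touch at TCP z=0.1167. With the 73 mm fingers that puts the ledge top at about 45 mm, which agrees. Pushing to the fence.

Run:
```python
from h import *
Z=.1185
arm.line_to(w(-62,36,Z),velocity=.02); arm.pause(.1); f0=F(); print(f0,arm.read_tool_pos()[2])
arm.line_to(w(-47,36,Z),velocity=.03); print(rest(arm.read_tool_pos()),F()-f0)
x=-47; log=[]
while x<-33:
    x+=.7; arm.line_to(w(x,36,Z),velocity=.015); f=F()-f0; log.append((round(x,1),*f.round(1)))
    if f[0]<-6: break
print(log,rest(arm.read_tool_pos()),arm.read_time())
arm.line_to(w(x-15,36,Z),velocity=.08); arm.line_to(w(x-15,36,.20),velocity=.15)
p,q=arm.read_tool_pos(),arm.read_eef_rot(); im=snapshot("wrist"); cv2.imwrite("pics/w2.png",im); np.save("w2.npy",np.r_[p,q]); print(arm.read_time())
```

```text
[-0.00397764 -0.31522631  0.19480363] 0.11837924398274254
[-46.82527781  36.0298908 ] [ 0.10858921  0.40273769 -0.06787118]
[(-46.3, np.float64(0.6), np.float64(0.7), np.float64(-0.3)), (-45.6, np.float64(-0.5), np.float64(0.3), np.float64(-0.6)), (-44.9, np.float64(-2.2), np.float64(0.4), np.float64(0.4)), (-44.2, np.float64(-1.0), np.float64(-0.7), np.float64(0.6)), (-43.5, np.float64(-0.8), np.float64(-0.4), np.float64(0.0)), (-42.8, np.float64(-1.2), np.float64(0.5), np.float64(0.4)), (-42.1, np.float64(-0.8), np.float64(0.1), np.float64(-0.3)), (-41.4, np.float64(-0.8), np.float64(-0.3), np.float64(0.3)), (-40.7, np.float64(-0.7), np.float64(0.2), np.float64(-0.6)), (-40.0, np.float64(-0.6), np.float64(-0.4), np.float64(-1.1)), (-39.3, np.float64(-2.9), np.float64(-0.3), np.float64(0.8)), (-38.6, np.float64(-5.3), np.float64(0.1), np.float64(2.5)), (-37.9, np.float64(-7.0), np.float64(0.2), np.float64(3.5))] [-39.68904791  36.04955963] 12.0583
13.1333
```

View pics/w2.png

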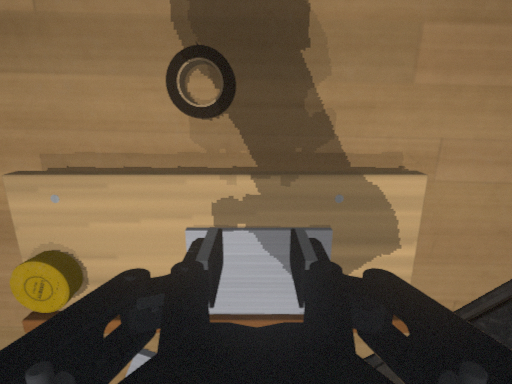

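The panel is now parallel to the fence. The fence stopped it with the tool centre at -39.7 mm, which means a near edge at about -30, as it must be. Now the push along the ledge with two fingertips on the trailing edge, stopping about 8 mm short for a look.

Run:
```python
from h import *
Z=.1185; q=ori(YAW,'B-')
arm.movep(w(7,-52,.20),q); arm.line_to(w(7,-52,.13),velocity=.12); arm.line_to(w(7,-52,Z),velocity=.03); arm.pause(.1); f0=F(); print(f0,arm.read_tool_pos()[2],arm.read_time())
log=[]
for y in np.r_[-37:62:10j]:
    arm.line_to(w(7+(y+37)/100*1.5,y,Z),velocity=.03); f=F()-f0; log.append((round(y),f.round(1).tolist()))
    if np.linalg.norm(f)>12: print("STOP");break
print(log,rest(arm.read_tool_pos()),arm.read_time())
arm.line_to(w(8,y-25,Z),velocity=.1); arm.line_to(w(8,y-25,.23),velocity=.2)
p,q=arm.read_tool_pos(),arm.read_eef_rot(); im=snapshot("wrist"); cv2.imwrite("pics/w3.png",im); np.save("w3.npy",np.r_[p,q]); cv2.imwrite("pics/t3.png",snapshot("top")); print(arm.read_time())
```

```text
[0.6236434  0.11542327 0.61845708] 0.1185667839339131 15.4667
[(-37, [-1.6, -0.6, 0.3]), (-26, [-0.8, 0.8, -0.1]), (-15, [-1.4, 0.1, -1.8]), (-4, [-0.8, -0.5, -0.7]), (7, [-0.6, -0.3, -1.1]), (18, [-0.5, -0.9, -0.9]), (29, [-1.3, -0.7, -0.9]), (40, [-1.0, 0.8, -0.9]), (51, [-0.6, -0.1, -0.5]), (62, [-0.8, 0.1, -1.7])] [ 8.44739042 62.51182711] 20.7667
21.975
```

View pics/w3.png

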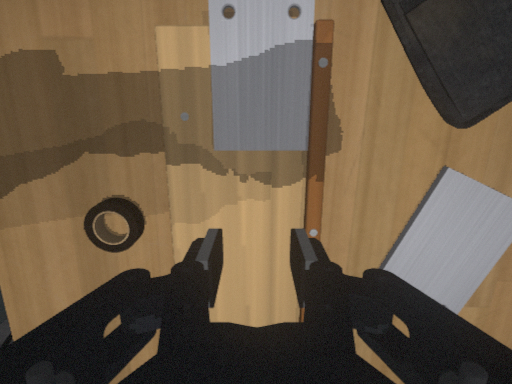

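The panel followed. Its trailing edge is at (214,151) to (308,150), holes at (229,12) and (294,12), the open end of the ledge at (158,27) to (209,26), and the fence foot at about x≈309-313. Now measuring.

```bash
cat > m.py <<'E'
from h import *
s=np.load("w3.npy"); C=cam("wrist",s[:3],s[3:]); im=cv2.imread("pics/w3.png")
tr=edge(im,(214,151),(307,150),4); le=edge(im,(159,27),(208,26),4); pn=edge(im,(210,30),(214,149),4); pf=edge(im,(313,40),(309,148),4); ln=edge(im,(158,30),(172,200),5)
R=lambda e,z: np.array([rest(x) for x in ray(C,e,z)]).round(1).tolist()
print("trail",R(tr,.051),"end",R(le,.045),"panel near",R(pn,.051),"far",R(pf,.051),"ledge near",R(ln,.045))
print("holes y",R([(228.5,12),(294,12)],.051))
E
python3 m.py
python3 - <<'E'
import cv2
a=cv2.imread('pics/w3.png')[0:165,145:345]; cv2.imwrite('pics/c3.png',cv2.resize(a,None,fx=3.6,fy=3.6,interpolation=cv2.INTER_CUBIC))
E
```

```text
trail [[-30.4, 74.0], [49.0, 74.1]] end [[-70.9, 170.8], [-32.4, 170.8]] panel near [[-31.0, 166.2], [-30.5, 75.2]] far [[48.7, 159.5], [49.3, 76.3]] ledge near [[-73.9, 167.5], [-74.2, 27.6]]
holes y [[-15.6, 178.5], [34.0, 178.6]]
```

View pics/c3.png

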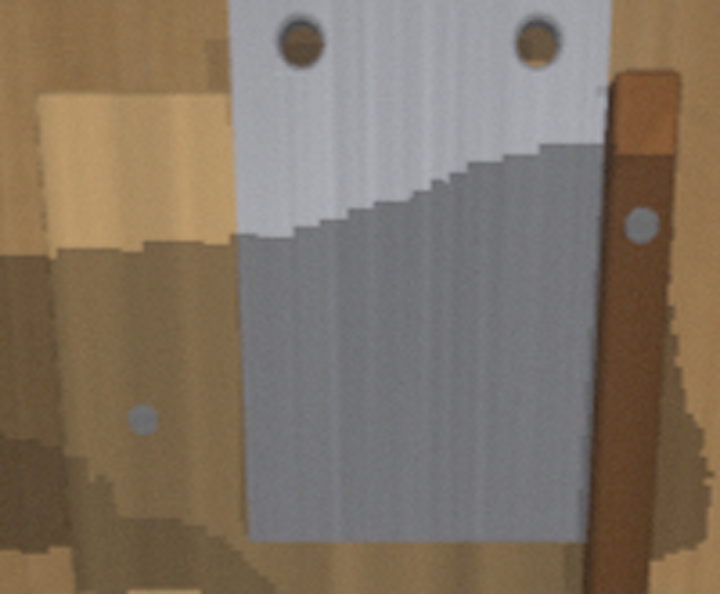

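Overhang is now about 23 mm. I'll push 6.8 mm more, then press the panel gently once more against the fence.

Run:
```python
from h import *
Z=.1185
arm.line_to(w(8,40,.13),velocity=.15); arm.line_to(w(8,40,Z),velocity=.04); f0=F()
arm.line_to(w(8,58,Z),velocity=.06); arm.line_to(w(9,69,Z),velocity=.02); arm.pause(.2); print(rest(arm.read_tool_pos()),F()-f0)
arm.line_to(w(8.5,45,Z),velocity=.08); arm.line_to(w(8,45,.20),velocity=.2)
arm.movep(w(-62,128,.17),ori(YAW,'A')); arm.line_to(w(-62,128,.13),velocity=.12); arm.line_to(w(-62,128,Z),velocity=.04); arm.pause(.1); f0=F()
arm.line_to(w(-44,128,Z),velocity=.04); x=-44; log=[]
while x<-34:
    x+=.7; arm.line_to(w(x,128,Z),velocity=.015); f=F()-f0; log.append((round(x,1),*f.round(1).tolist()))
    if f[0]<-6: break
print(log,rest(arm.read_tool_pos()),arm.read_time())
arm.line_to(w(x-15,128,Z),velocity=.06); arm.line_to(w(x-15,128,.20),velocity=.2)
arm.movep(w(8,30,.25),ori(YAW,'B-')); arm.pause(.1)
p,q=arm.read_tool_pos(),arm.read_eef_rot(); im=snapshot("wrist"); cv2.imwrite("pics/w4.png",im); np.save("w4.npy",np.r_[p,q]); cv2.imwrite("pics/t4.png",snapshot("top"));cv2.imwrite("pics/s4.png",snapshot("side")); print(arm.read_time())
```

```text
[ 9.03944663 69.13111049] [-0.60929127  0.12355239  0.23269554]
[(-43.3, -0.2, 0.2, -0.5), (-42.6, -0.6, 0.5, -0.2), (-41.9, -0.9, 0.1, 0.1), (-41.2, -1.1, 1.1, 0.2), (-40.5, 0.0, -0.5, -0.4), (-39.8, -1.7, -0.7, 0.0), (-39.1, -3.7, -0.1, 1.1), (-38.4, -5.8, 0.2, 3.2), (-37.7, -7.6, -0.6, 2.2)] [-39.67510338 128.0865599 ] 30.4167
32.6083
```

View pics/w4.png

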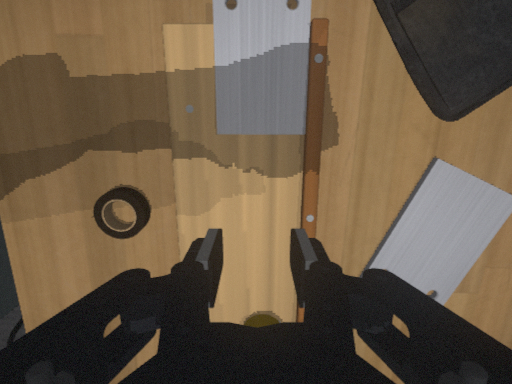

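View pics/s4.png

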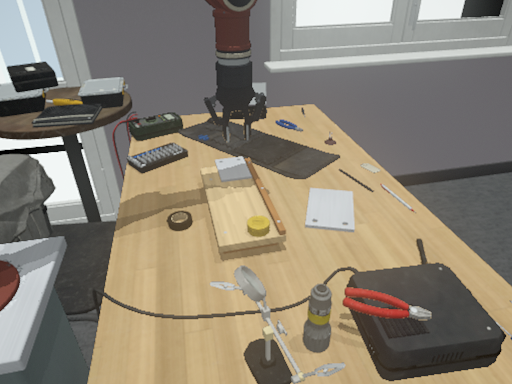

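The final views show the panel trailing edge at (217,134) to (306,134), holes at (231,3) and (293,3), beyond the ledge end at (165,24) to (214,24). In the side view, the tin (258,226) and the tape (180,220) are where they were.

Run:
```python
from h import *
s=np.load("w4.npy"); C=cam("wrist",s[:3],s[3:]); im=cv2.imread("pics/w4.png")
R=lambda e,z: np.array([rest(x) for x in ray(C,e,z)]).round(1).tolist()
print("trail",R(edge(im,(218,134),(305,134),4),.051),"end",R(edge(im,(166,24),(213,24),4),.045),"near",R(edge(im,(214,28),(217,132),4),.051),"far",R(edge(im,(309,40),(306,130),3),.051))
for nm in("top","side"):
    a,b=[cv2.imread(f"pics/{n}.png") for n in((nm+"0"),(nm[0]+"4"))]
    for lab,r in dict(top=dict(tin=(295,170,325,200),tape=(243,240,275,272)),side=dict(tin=(243,212,275,240),tape=(162,208,196,234)))[nm].items():
        u0,v0,u1,v1=r; A,B=[cv2.cvtColor(i[v0:v1,u0:u1],cv2.COLOR_BGR2GRAY).astype(np.float32) for i in(a,b)]
        print(nm,lab,np.round(cv2.phaseCorrelate(A,B)[0],2))
print(arm.read_time(),np.abs(arm.read_dq()).max())
```

```text
trail [[-29.4, 79.8], [49.7, 79.5]] end [[-71.2, 170.9], [-31.5, 171.0]] near [[-30.9, 166.1], [-30.5, 81.6]] far [[48.6, 157.4], [49.4, 83.8]]
top tin [-0.17  0.14]
top tape [-12.29   1.09]
side tin [-0.03  0.05]
side tape [-0.   0.5]
32.6083 0.005146857763496047
```

Overhang is 28.7 mm and the panel is flush. The top-view tape shift of 12 px looks like an occlusion or shadow effect, so I'll check it from the wrist images before handing in.

Run:
```python
from h import *
for n,r in(("w1",(145,20,222,100)),("w4",(85,178,160,246))):
    s=np.load(n+".npy"); C=cam("wrist",s[:3],s[3:]); im=cv2.imread(f"pics/{n}.png")
    m=cv2.inRange(cv2.cvtColor(im,cv2.COLOR_BGR2GRAY),0,42); c=cv2.minEnclosingCircle(maskbox(m,r)); print(n,c,ray(C,c[0],.01))
a=cv2.imread("pics/t4.png"); b=cv2.imread("pics/top0.png")
cv2.imwrite("pics/cmp.png",cv2.resize(np.hstack([b[140:280,160:340],a[140:280,160:340]]),None,fx=2.2,fy=2.2))
```

```text
w1 ((183.59259033203125, 59.185184478759766), 30.7213134765625) [[0.41002628 0.14010365 0.01      ]]
w4 ((121.5, 211.0), 27.789485931396484) [[0.40974537 0.14294721 0.01      ]]
```

View pics/cmp.png

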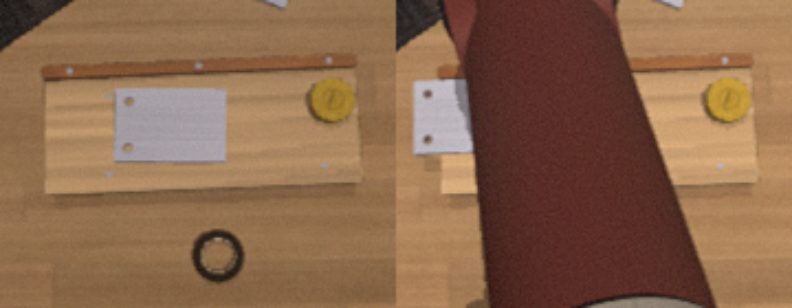

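The arm simply hides the tape in the top view. The wrist and side views show it unmoved. The panel sticks out past the ledge with both holes clear, so I'm handing in.

Run:
```python
from h import *
print(F(),arm.read_tool_pos(),arm.read_time()); ticket.finish_job()
```

```text
[-0.33014662  1.02218244  0.10501605] [0.56258404 0.18595165 0.24953776] 32.6083
the job is handed in; nothing more can be done
```

I pushed the small panel against the fence with two fingertips, slid it along the ledge from its trailing edge, pressed it once more against the fence, and handed in at 32.6 s. It was not gripped or lifted, and the arm was clear of everything at the end.

- **Overhang:** about 28.7 mm, with both holes about 9 mm clear of the wood.
- **Fence:** measured within about 1 mm of the face and 0.3° of parallel, which is the calibration limit. The final press met the fence at the same tool position as the first (-39.7 mm).
- **Tin:** unmoved to within 0.2 px in the top and side views.
- **Tape roll:** unmoved in the side view to 0.5 px. The two wrist views agree to 3 mm, within that measurement's error.
- **Checks that disagreed:**
  - The top-view tape check showed a 12 px shift, but the arm was in the way in that picture.
  - The early two-view heights were up to 10 mm off (ledge 55 mm, panel 43–47 mm). I used a touch on the ledge instead, which fits the stated 45 mm.

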